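Find the rocking tub cover and press it home

ROBOT

A 6-joint arm with a two-finger parallel gripper is mounted at the origin on the work surface. World frame = base frame: x ahead of the robot, y to its left, z up, the work surface at z = 0. Lengths are in m, angles in rad, forces in N, time in s.
With the tool pointing down it reaches from about 0.375 to 0.975 m from the base axis. Payload 3.8 kg.
Tool frame: the origin (TCP) lies on the centre line of the jaws, within the pads' length; the fingertips stand 14 mm ahead of it and the grasp point (between the pads) lies 5 mm behind it; z points along the fingers, y is the line along which they close (so a half turn about z gives the same grasp; the last joint's range is limited). The gripper opens to 85 mm and grips with 20 to 120 N. Pads are 22 mm wide; open, the fingers measure 114 mm over their backs; the gripper's body (76 mm by 85 mm) begins 54 mm behind the grasp point. The pads swing forward as they close: fully open they stand 13 mm farther back than shut.
Start: joints at [1.174, 0.264, 1.604, -0, 1.274, -0.037], TCP at [0.238, 0.632, 0.245] pointing down, gripper open.
Joint ranges: [-2.63, 2.63], [-0.94, 2.18], [0.31, 2.57], [-1.31, 4.45], [0, 2.66], [-2.55, 2.55]. Speed limits (rad/s): [2.57, 2.57, 3.14, 3.14, 3.14, 3.14].

INTERFACE

Orientations are given as a rotation vector (axis times angle).
In Python, from workcell import bot, eyes, spot_in gives the robot as it stands.
- The arm moves only by the tool carry_out, never from a script. Its argument "series" is text: rows parted by semicolons, each of 4 numbers parted by spaces: the shift along the world's x, y, z in m, then the turn about the world's z in degrees. In form: tx ty tz roll; .... A call has 1 to 20 rows; each row shifts and turns the commanded pose from where the row before left it; what a row does not reach is not made up. A row lasts 1/8 s, in which the tool goes at most 62.5 mm and 10.7 degrees, less where a joint would pass 70% of its speed; a pose out of reach is approached as far as the arm can. A call is refused whole if a number of a shift passes 0.0625 or a number of a turn 10.7, either way. A call with a gripper value outside its range is refused whole. "jaw" is the gripper command: -1 is shut, 1 is fully open, values between are in proportion, set as the call begins (left out, the last holds). The fingers move at their own pace and stop on an object; "grip_force" is the grip in N (left out, the last holds). Time passes only in rows, so rows that do not move let the fingers close. It gives the time, the measured TCP pose, the force, the opening and the grip force at its end, in the units of the state.
- bot.read_state(): the state, without advancing time (a new reading comes with each control period).
- eyes.read_camera(name): name is "scene" or "top" or "wrist"; returns (picture, depth): 384x512x3 uint8, blue, green, red; 384x512 float32, m along the optical axis (not along the pixel's ray), 0 where there is no reading.
- eyes.get_calibration(name): a dict with "K" (3x3 intrinsics, pixels), "position" and "rotation" of the camera in the world; the wrist camera has in their place "T_tool_cam" (4x4, takes a point from camera to tool coordinates, whose origin is the TCP and whose axes are the flange's). Camera axes: x right, y down, z forward; pixel columns grow to the right and rows downward; lengths in m; the calibration is good to about 2 mm. The wrist camera is an equidistant fisheye: a pixel r from the principal point sees the ray r / f radians off the axis. A picture is of the moment at which its call begins: read the wrist's pose just before it. get_calibration takes no time and is no camera call.
- bot.finish_job(): hands the job in; it is judged then, once.
Trained networks look in the newest picture that a camera, given by its name, has taken for a name from the list of things; names that differ only in an ending like _2 or _b are one class to them, and where a whole thing is asked for, a point or a joint stands for the part that bears it (a point fixed in the world has none). Each returns a list of dicts, best first, with "score" (0 to 1); they miss things now and then, are a little off and sometimes report something else, mostly with a low value. They report only what shows in the picture. A call takes as long as a camera call. They do not tell look-alikes from the thing itself.
- spot_in(camera, target): "rect" ([centre column, centre row, width, height] in pixels, round what is visible of it).
The state is a dict: "time": time; "q": joint angles; "joint_vel": joint speeds; "joint_torque": joint torques, N m; "tool_pos": TCP position; "tcp_rot": TCP orientation; "wrist_force": force on the tool from outside, world axes, zero at the start; "torque": the same for the moment, N m; "width": opening from 0.0 (shut) to 1.0 (fully open); "grip_force": force on a finger pad.
Only numpy, scipy, OpenCV 4.12 (cv2) and the standard library are available. Lean on these libraries where they do the work, as an engineer would, in place of code of your own. Each camera call takes 0.05 s, during which the arm holds its last target. There are 200 camera calls.

TASK

One of the four yellow covers on the parts tubs is not snapped on. With the fingertips, press the covers lightly near an edge, one after another, until you find the one that rocks; then press that one down in its middle until it sits fully home and level. Lift or pull off no cover, grasp nothing, and leave the coupling, the bolt and the carton beside the tray as they stand.

Things in the scene. Friction and masses are not known exactly. Their poses are not given: they have to be found in the camera images.
- cover_a_top (a point): One of four identical square yellow snap covers, each capping a red parts tub in the blue tray: 94 x 94 mm, flat top plate 4 mm thick, skirt 16 mm deep outside the tub, about 80 g. The point is the centre of its flat top face (a flush orange disc 22 mm across), x and y along the cover's edges, z up. Covers lie 18 mm apart.
- cover_b_top (a point): Same square yellow 94 x 94 mm snap cover as cover_a_top, on its own red tub; the point is the centre of its flat top face, x and y along its edges, z up. All four lie level, with tops 74 to 83 mm above the table; this differs from tub to tub, so height does not tell which one is loose.
- cover_c_top (a point): Same square yellow 94 x 94 mm snap cover as cover_a_top, on its own red tub; the point is the centre of its flat top face, x and y along its edges, z up. Any of the four places may hold the loose cover; exactly one is loose. A seated cover does not give wherever it is pressed.
- cover_d_top (a point): Same square yellow 94 x 94 mm snap cover as cover_a_top, on its own red tub; the point is the centre of its flat top face, x and y along its edges, z up. Covers are not fastened sideways beyond 1.5 mm of play and could be pulled off upwards, which is forbidden.
- tray: Fixed open blue tray, 250 x 250 x 36 mm high; origin at the centre of its underside. Four tubs in it, 112 mm apart. The loose cover stands 5 mm high on a stiff stud 16 mm square under its middle: 1 to 15 N, 34 mm off centre towards an edge, tips it about 0.14 rad (it sinks 3 to 4 mm there, tips back). Over 12 N on the middle (18 to 25 N is good) sinks it 5 mm onto its rim, where it stays.
- coupling_mid (a point): bystander: loose grey plastic pipe coupling standing upright, 46 mm across its collar, 56 mm high; the point is its centre, half-way up, z along its axis
- bolt_mid (a point): bystander: loose steel bolt standing on its head, head 34 mm across, shank 16 mm, 60 mm high; the point is its centre, half-way up, z along its axis
- carton_mid (a point): bystander: loose small brown carton with a white band, 60 x 75 x 45 mm high; the point is its centre, half-way up
Things that resemble listed ones, but are neither listed nor needed, are in the scene too. Leave any green or orange look-alike of the part that bears coupling_mid alone.

How it is judged:
By the outcome, as a careful person would: the job done as asked, in the order asked, and still so for the second after the job is handed in, with the robot touching nothing.
It also fails if it takes over 48 s, if anything falls off the work surface, if the arm or the gripper's body presses on something with over 40 N, if the wrist force passes 120 N, or if a joint passes its speed limit or range.

## Working session

There is one attempt and no reset: what is moved stays moved. The work goes in short steps, Python scripts to look and compute and a tool call to move; the robot and the scene stay as the last step left them, time stands still between calls to the robot, and variables do not carry over. Pictures are saved under pics/ and viewed, at most 10 in all, crops included, and the job is handed in when it is done.

Besides the shell and the picture viewer there is one more tool, called after "Request:" by a JSON object that holds its "op" and its "data". carry_out: Moves the arm, as the interface text tells. Its arguments: {"type":"object","properties":{"series":{"type":"string"},"jaw":{"type":"number"},"grip_force":{"type":"number"}},"required":["series"]}

```bash
mkdir -p pics; ls; python3 - <<'E'
from workcell import bot, eyes, spot_in
import cv2,numpy as np
s=bot.read_state(); print({k:np.round(v,3) for k,v in s.items()})
for c in ("top","scene"):
    p,d=eyes.read_camera(c); cv2.imwrite(f"pics/{c}0.png",p); np.savez(f"{c}0.npz",p=p,d=d)
    k=eyes.get_calibration(c)
    for t in ("cover_a_top","tray","coupling_mid","bolt_mid","carton_mid"):
        for r in spot_in(c,t)[:5]:
            u,v,w,h=r["rect"]; z=np.median(d[int(v)-2:int(v)+3,int(u)-2:int(u)+3])
            P=np.linalg.inv(k["K"])@[u,v,1]*z
            print(c,t,np.round(r["rect"]),round(r["score"],2),np.round(np.array(k["rotation"])@P+k["position"],4))
E
```

```text
pics
{'time': np.float64(0.0), 'q': array([ 1.174,  0.265,  1.605, -0.   ,  1.274, -0.037]), 'joint_vel': array([ 0.   , -0.   ,  0.   ,  0.001,  0.   , -0.   ]), 'joint_torque': array([-1.0000e-03, -5.1512e+01, -3.6730e+01, -0.0000e+00,  1.3000e-02,
        0.0000e+00]), 'tool_pos': array([0.237, 0.631, 0.244]), 'tcp_rot': array([-5.62e-01, -3.09e+00,  3.00e-03]), 'wrist_force': array([ 0.268,  0.395, -0.193]), 'torque': array([-0.005, -0.059, -0.023]), 'grip_force': np.float64(0.0), 'width': np.float64(0.998)}
top cover_a_top [220. 242.  45.  45.] 0.79 [0.7375 0.3095 1.2414]
top tray [248. 228. 126. 123.] 0.9 [0.5254 0.0974 1.0293]
top coupling_mid [146. 252.  16.  16.] 0.84 [1.1851 0.757  1.6889]
top coupling_mid [139. 206.  21.  22.] 0.73 [0.9913 0.5632 1.4952]
top coupling_mid [161. 179.  19.  16.] 0.58 [0.7315 0.3035 1.2354]
top coupling_mid [279. 205.  47.  44.] 0.5 [ 0.2367 -0.1913  0.7406]
top coupling_mid [167. 220.  27.  16.] 0.48 [0.9086 0.4806 1.4125]
top bolt_mid [312. 269.  12.  15.] 0.43 [ 0.4013 -0.0268  0.9052]
top carton_mid [340. 222.  42.  34.] 0.66 [-0.0006 -0.4287  0.5033]
scene cover_a_top [292. 159.  43.  38.] 0.65 [1.8173 0.6205 1.3594]
scene tray [259. 188. 135. 105.] 0.91 [1.8609 0.6641 1.4029]
scene coupling_mid [372. 223.  22.  28.] 0.97 [1.2211 0.0243 0.7632]
scene coupling_mid [354. 185.  24.  26.] 0.79 [1.45   0.2533 0.9921]
scene coupling_mid [368. 162.  20.  27.] 0.67 [1.5005 0.3037 1.0425]
scene coupling_mid [395. 201.  21.  30.] 0.58 [1.2137 0.0169 0.7558]
scene bolt_mid [201. 156.  15.  28.] 0.69 [2.3012 1.1044 1.8432]
scene carton_mid [168. 190.  45.  42.] 0.81 [2.1863 0.9895 1.7284]
scene carton_mid [234. 188.  53.  40.] 0.19 [1.8937 0.6969 1.4357]
```

```bash
cat > h.py <<'E'
import cv2,numpy as np
from workcell import bot, eyes, spot_in
def world(c,d):
    k=eyes.get_calibration(c); R=np.array(k["rotation"],float)
    if R.shape!=(3,3): R=cv2.Rodrigues(R)[0]
    v,u=np.indices(d.shape); P=np.stack([u,v,np.ones_like(u)],-1)@np.linalg.inv(k["K"]).T*d[...,None]
    return P@R.T+k["position"]
E
python3 - <<'E'
from h import *
for c in("top","scene"):
    k=eyes.get_calibration(c); print(k)
    f=np.load(f"{c}0.npz"); W=world(c,f["d"]); p=f["p"]; hsv=cv2.cvtColor(p,cv2.COLOR_BGR2HSV)
    for n,lo,hi in(("yel",(22,110,80),(35,255,255)),("org",(8,130,80),(20,255,255))):
        m=cv2.inRange(hsv,lo,hi)
        N,L,S,C=cv2.connectedComponentsWithStats(m)
        for i in range(1,N):
            if S[i,4]>25:
                X=W[(L==i)&(f["d"]>0)]; print(c,n,S[i],np.round(C[i]),np.round(np.median(X,0),4),np.round(np.percentile(X,[3,97],axis=0),3).tolist())
p=[cv2.imread(f"pics/{c}0.png") for c in("top","scene")]
cv2.imwrite("pics/t.png",cv2.resize(p[0][130:330,90:390],None,fx=2.6,fy=2.6)); cv2.imwrite("pics/s.png",cv2.resize(p[1],None,fx=1.5,fy=1.5))
E
```

```text
{'K': array([[354.84416622,   0.        , 256.9927755 ],
       [  0.        , 354.84416622, 192.03255783],
       [  0.        ,   0.        ,   1.        ]]), 'position': array([0.43975603, 0.01170524, 0.94362324]), 'rotation': array([-2.11631976,  2.1215866 , -0.17730903])}
top yel [ 210  174   45   45 1405] [232. 196.] [0.589  0.0861 0.0824] [[0.544, 0.04, 0.075], [0.639, 0.131, 0.085]]
top yel [ 254  183   45   45 1413] [276. 205.] [ 0.5644 -0.0221  0.0795] [[0.52, -0.068, 0.076], [0.614, 0.023, 0.082]]
top yel [ 200  218   45   46 1428] [222. 240.] [0.4812 0.1097 0.0784] [[0.436, 0.064, 0.075], [0.525, 0.155, 0.081]]
top yel [ 245  228   45   46 1479] [267. 250.] [0.4573 0.0012 0.0794] [[0.413, -0.042, 0.077], [0.502, 0.047, 0.082]]
top org [     0      7    512    377 171998] [265. 194.] [ 6.259e-01 -1.470e-02 -4.000e-04] [[0.159, -0.902, -0.754], [1.683, 0.989, 0.003]]
top org [ 54 121  17  16 186] [ 62. 128.] [7.991e-01 5.742e-01 3.000e-04] [[0.777, 0.556, -0.003], [0.819, 0.597, 0.004]]
top org [229 192   7   7  34] [232. 195.] [0.5912 0.0864 0.0836] [[0.584, 0.079, 0.081],
[... 7544 characters left out ...]
375.] [ 0.9485  0.1405 -0.0041] [[0.934, -0.189, -0.024], [0.95, 0.441, 0.002]]
scene org [ 51 363  18   4  29] [ 59. 365.] [ 9.155e-01 -3.314e-01  9.000e-04] [[0.913, -0.343, -0.0], [0.918, -0.317, 0.003]]
scene org [317 363  15   7  36] [324. 366.] [9.331e-01 1.301e-01 8.000e-04] [[0.93, 0.116, -0.001], [0.937, 0.137, 0.003]]
scene org [332 363  11   6  28] [337. 366.] [0.9354 0.1485 0.0013] [[0.931, 0.141, -0.001], [0.938, 0.156, 0.003]]
scene org [118 365  18   6  33] [127. 368.] [ 9.247e-01 -2.107e-01  7.000e-04] [[0.921, -0.227, -0.001], [0.929, -0.201, 0.003]]
scene org [  0 371  73  13 281] [ 34. 376.] [ 9.320e-01 -3.683e-01  8.000e-04] [[0.927, -0.422, -0.001], [0.94, -0.31, 0.003]]
```

View pics/t.png

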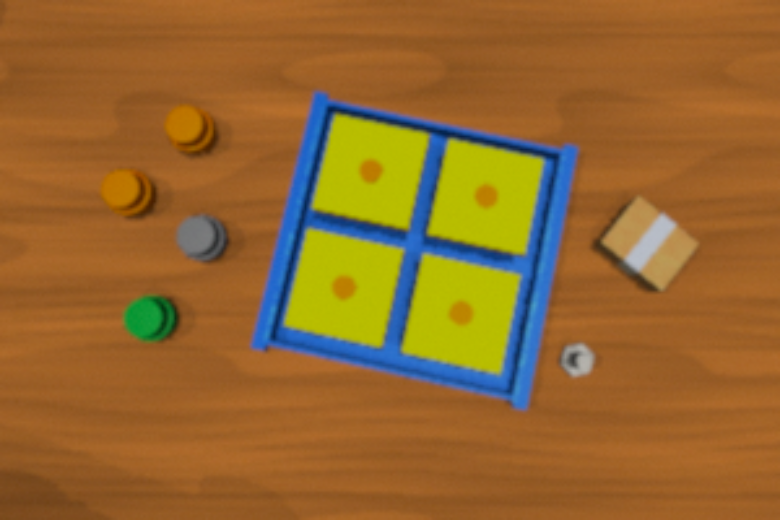

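View pics/s.png

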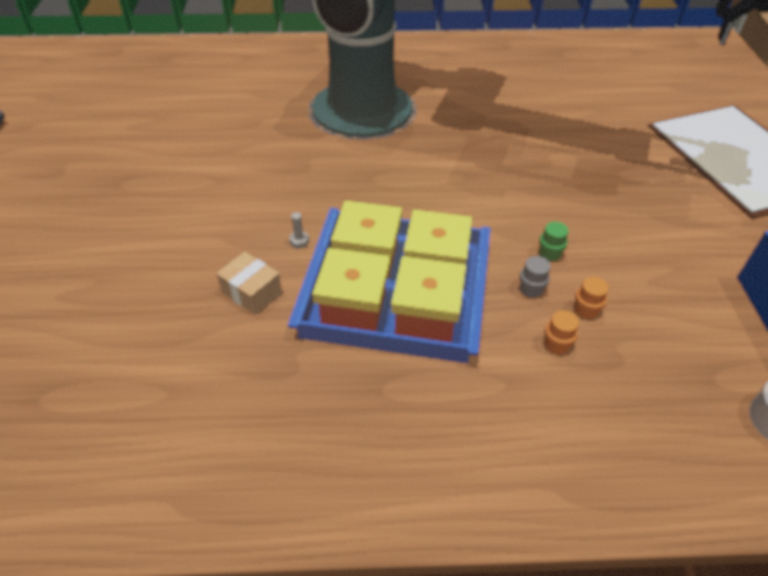

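Request:
{"op": "carry_out", "data": {"series": "0.0276 -0.0394 0 0.6;0.0276 -0.0394 0 0.6;0.0276 -0.0394 0 0.6;0.0276 -0.0394 0 0.6;0.0276 -0.0394 0 0.6;0.0276 -0.0394 0 0.6;0.0276 -0.0394 0 0.6;0.0276 -0.0394 0 0.6;0.0276 -0.0394 0 0.6;0.0276 -0.0394 0 0.6;0.0276 -0.0394 -0.02 0.6;0.0276 -0.0394 -0.03 0.6;0.0276 -0.0394 -0.03 0.6;0.0276 -0.0394 -0.03 0.6;0 0 0 0;0 0 0 0", "jaw": -1, "grip_force": 20}}

```text
time: 2.6
tool_pos: [0.624, 0.0803, 0.1354]
tcp_rot: [-0.336, -3.123, -0.001]
wrist_force: [0.6, 0.9, 0.3]
width: -0.001
grip_force: 0.0
```

Request:
{"op": "carry_out", "data": {"series": "-0.001 -0.001 -0.015 0;0 0 -0.015 0;0 0 -0.005 0;0 0 0 0;0 0 0 0"}}

```text
time: 3.22
tool_pos: [0.6234, 0.0794, 0.1006]
tcp_rot: [0.334, 3.123, 0.0]
wrist_force: [0.2, -0.2, 0.3]
width: 0.001
grip_force: 0.0
```

```bash
python3 - <<'E'
from h import *
p,d=eyes.read_camera("scene"); cv2.imwrite("pics/a.png",cv2.resize(p[90:240,180:340],None,fx=5,fy=4)); print(bot.read_state()["tool_pos"],bot.read_state()["wrist_force"])
E
```

```text
[0.62349909 0.07926604 0.10080706] [-0.10697551 -0.6570321   0.42754741]
```

View pics/a.png

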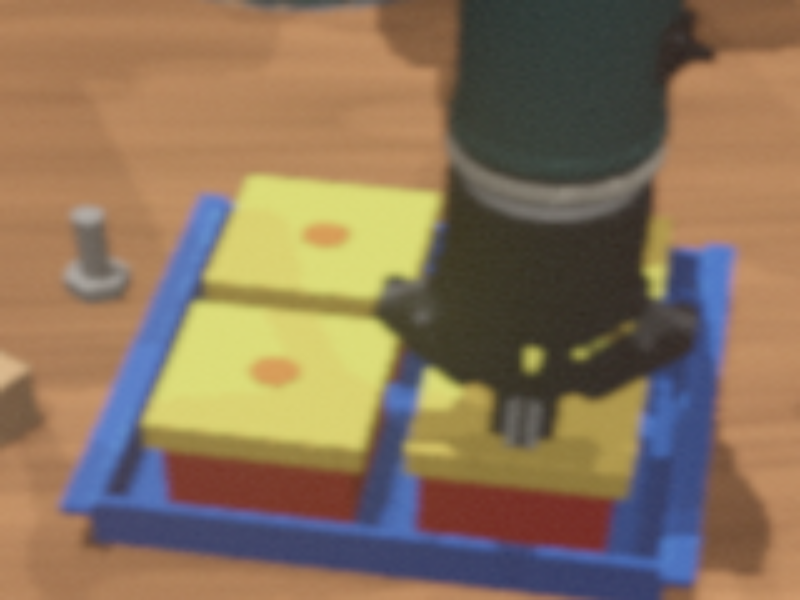

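The shut fingertips stand just above the near edge of the front right cover (crop about 525,440). I'll lower them in fine steps.

Request:
{"op": "carry_out", "data": {"series": "0 0 -0.001 0;0 0 -0.001 0;0 0 -0.0005 0;0 0 0 0"}}

```text
time: 3.78
tool_pos: [0.623, 0.0791, 0.0977]
tcp_rot: [-0.334, -3.124, 0.0]
wrist_force: [0.4, -0.4, -0.5]
width: -0.002
grip_force: 0.0
```

Request:
{"op": "carry_out", "data": {"series": "0 0 -0.0005 0;0 0 -0.0005 0;0 0 0 0"}}

```text
time: 4.15
tool_pos: [0.623, 0.0792, 0.0967]
tcp_rot: [-0.334, -3.124, 0.0]
wrist_force: [-0.5, -0.0, -1.1]
width: -0.0
grip_force: 0.0
```

Request:
{"op": "carry_out", "data": {"series": "0 0 -0.0005 0;0 0 -0.0005 0;0 0 0 0"}}

```text
time: 4.53
tool_pos: [0.6232, 0.0792, 0.0958]
tcp_rot: [0.334, 3.124, -0.0]
wrist_force: [0.1, -0.9, -0.5]
width: 0.0
grip_force: 0.2
```

Request:
{"op": "carry_out", "data": {"series": "0 0 -0.0005 0;0 0 0 0"}}

```text
time: 4.78
tool_pos: [0.6231, 0.0792, 0.0953]
tcp_rot: [0.334, 3.124, 0.0]
wrist_force: [0.7, 0.8, -0.9]
width: 0.001
grip_force: 0.2
```

Request:
{"op": "carry_out", "data": {"series": "0 0 -0.0005 0;0 0 -0.0005 0;0 0 0 0"}}

```text
time: 5.15
tool_pos: [0.6233, 0.0792, 0.0946]
tcp_rot: [0.334, 3.123, 0.0]
wrist_force: [-0.1, -0.3, 2.1]
width: -0.003
grip_force: 1.2
```

Request:
{"op": "carry_out", "data": {"series": "0 0 -0.0005 0;0 0 0 0"}}

```text
time: 5.4
tool_pos: [0.6235, 0.0792, 0.0943]
tcp_rot: [0.334, 3.123, 0.0]
wrist_force: [-0.2, -0.8, 4.3]
width: -0.0
grip_force: 2.2
```

```bash
python3 - <<'E'
from h import *
p,d=eyes.read_camera("scene"); cv2.imwrite("pics/b.png",cv2.resize(p[90:240,180:340],None,fx=5,fy=4)); print(bot.read_state()["tool_pos"],bot.read_state()["wrist_force"])
E
```

```text
[0.62345714 0.07916559 0.09427469] [-0.48605353 -0.24161569  4.93853284]
```

View pics/b.png

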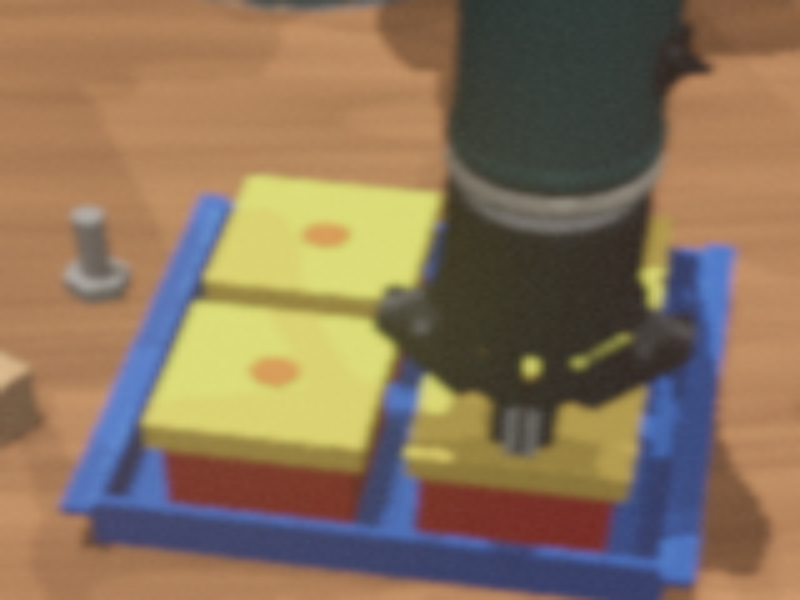

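```bash
python3 - <<'E'
from h import *
a,b=[cv2.imread(f"pics/{x}.png") for x in "ab"]
def edge(im,c):
    h=cv2.cvtColor(im,cv2.COLOR_BGR2HSV); col=h[440:540,c-3:c+3,0].mean(1).astype(int); return col[20:80:4]
for c in (440,470,580,610): print(c,edge(a,c),edge(b,c))
E
```

```text
440 [23 23 22 21 18 11  7  5  5  5  4  4  4  3  3] [24 24 23 23 20 16 10  6  5  4  5  4  4  4  4]
470 [22 22 22 22 21 17 11  6  4  4  4  3  3  3  4] [22 22 22 22 22 20 14  8  5  4  4  4  4  4  3]
580 [22 23 22 22 22 22 22 21 17 10  4  2  2  2  2] [22 22 22 22 22 22 22 22 20 15  8  3  2  2  3]
610 [ 23  23  23  23  22  22  22  22  21  16   7 144 167 163 159] [ 23  23  23  23  23  22  22  22  21  19  13  60 169 163 158]
```

Request:
{"op": "carry_out", "data": {"series": "0 0 -0.0005 0;0 0 -0.0005 0;0 0 0 0"}}

```text
time: 5.82
tool_pos: [0.624, 0.0791, 0.0937]
tcp_rot: [0.334, 3.122, 0.0]
wrist_force: [0.1, 0.2, 6.6]
width: 0.0
grip_force: 3.0
```

```bash
cat >> h.py <<'E'
C={1:(.590,.0863),2:(.5655,-.0225),3:(.4815,.110),4:(.457,.0012)}
U=np.array([.977,-.214]);V=np.array([.214,.977])
def tilt(i,tag):
    for c in("top","scene"):
        f=np.load(f"{c}0.npz"); p,d=eyes.read_camera(c); W0=world(c,f["d"]);W=world(c,d)
        y=lambda q:cv2.inRange(cv2.cvtColor(q,cv2.COLOR_BGR2HSV),(20,90,60),(36,255,255))>0
        r=W[...,:2]-C[i]; a=r@U;b=r@V
        m=y(p)&y(f["p"])&(abs(a)<.043)&(abs(b)<.043)&(W[...,2]>.065)&(W[...,2]<.1)&(W0[...,2]>.065)
        dz=(W-W0)[...,2][m]; A=np.c_[np.ones(m.sum()),a[m],b[m]]
        s=np.linalg.lstsq(A,dz,rcond=None)[0]; e=np.std(dz-A@s)
        print(tag,c,m.sum(),"dz0 mm %.2f tilt_u %.3f tilt_v %.3f sd %.2f"%(s[0]*1e3,s[1],s[2],e*1e3),"near",np.round(np.median(dz[a[m]>.025])*1e3,2),"far",np.round(np.median(dz[a[m]<-.025])*1e3,2))
E
python3 - <<'E'
from h import *
tilt(1,"press"); tilt(2,"ref"); s=bot.read_state();print(s["tool_pos"],s["wrist_force"])
E
```

```text
press top 287 dz0 mm -0.19 tilt_u -0.402 tilt_v 0.125 sd 50.43 near -3.19 far nan
press scene 497 dz0 mm 0.28 tilt_u -0.083 tilt_v 0.001 sd 3.23 near -3.46 far 4.37
ref top 1038 dz0 mm -1.86 tilt_u 0.024 tilt_v -0.047 sd 38.04 near -0.13 far -0.05
ref scene 1090 dz0 mm -3.06 tilt_u 0.039 tilt_v 0.024 sd 44.03 near -0.08 far -0.02
[0.623974   0.07911946 0.09367662] [ 0.65401675 -1.47575031  6.65325564]
  return _methods._mean(a, axis=axis, dtype=dtype,
  ret = ret.dtype.type(ret / rcount)
```

Cover 1 tips: its near edge has sunk about 3.3 mm and its far edge has risen about 4.4 mm, while the reference cover hasn't moved. I'll lift off, centre over it and press the middle.

Request:
{"op": "carry_out", "data": {"series": "0 0 -0.0 0;0 0 0.01 0;0 0 0.015 0;-0.017 0.0035 0 0;-0.0165 0.0035 0 0;0 0 0 0;0 0 0 0"}}

```text
time: 6.9
tool_pos: [0.5892, 0.0863, 0.1176]
tcp_rot: [-0.334, -3.124, 0.0]
wrist_force: [0.2, 0.3, 0.5]
width: -0.001
grip_force: 0.0
```

```bash
python3 - <<'E' 2>/dev/null
from h import *
tilt(1,"released"); s=bot.read_state();print(s["tool_pos"],s["wrist_force"])
E
```

```text
released top 353 dz0 mm 12.39 tilt_u 0.637 tilt_v 0.178 sd 64.31 near nan far -0.07
released scene 1002 dz0 mm -0.80 tilt_u 0.049 tilt_v -0.035 sd 20.49 near 0.44 far -0.39
[0.58978469 0.08617014 0.11774588] [0.62635184 0.0203727  0.15223527]
```

Request:
{"op": "carry_out", "data": {"series": "0 0 -0.012 0;0 0 -0.007 0;0 0 -0.001 0;0 0 -0.001 0;0 0 0 0"}}

```text
time: 7.62
tool_pos: [0.5896, 0.0862, 0.0968]
tcp_rot: [-0.334, -3.124, 0.0]
wrist_force: [0.0, 0.5, 0.3]
width: -0.004
grip_force: 0.0
```

Request:
{"op": "carry_out", "data": {"series": "0 0 -0.0005 0;0 0 -0.0005 0;0 0 0 0"}}

```text
time: 8.0
tool_pos: [0.5897, 0.0862, 0.0964]
tcp_rot: [0.334, 3.123, 0.0]
wrist_force: [-1.3, -0.4, 4.2]
width: -0.0
grip_force: 2.0
```

Request:
{"op": "carry_out", "data": {"series": "0 0 -0.0005 0;0 0 -0.0005 0;0 0 0 0"}}

```text
time: 8.38
tool_pos: [0.5897, 0.0862, 0.0963]
tcp_rot: [0.334, 3.123, 0.0]
wrist_force: [-3.5, -1.0, 9.2]
width: 0.002
grip_force: 4.8
```

Request:
{"op": "carry_out", "data": {"series": "0 0 -0.0005 0;0 0 -0.0005 0;0 0 0 0"}}

```text
time: 8.75
tool_pos: [0.5898, 0.0862, 0.0955]
tcp_rot: [0.334, 3.123, 0.0]
wrist_force: [-3.7, -0.5, 11.1]
width: -0.001
grip_force: 5.3
```

Request:
{"op": "carry_out", "data": {"series": "0 0 -0.0005 0;0 0 -0.0005 0;0 0 0 0"}}

```text
time: 9.12
tool_pos: [0.5898, 0.0862, 0.0945]
tcp_rot: [0.334, 3.123, 0.0]
wrist_force: [-4.5, -1.0, 10.8]
width: 0.003
grip_force: 5.3
```

Sinking now, at about 11 N. I'll carry on to the rim.

Request:
{"op": "carry_out", "data": {"series": "0 0 -0.0005 0;0 0 -0.0005 0;0 0 -0.0005 0;0 0 -0.0005 0;0 0 0 0"}}

```text
time: 9.75
tool_pos: [0.5898, 0.0862, 0.0925]
tcp_rot: [0.334, 3.123, 0.0]
wrist_force: [-4.2, -1.0, 11.0]
width: -0.001
grip_force: 5.3
```

Request:
{"op": "carry_out", "data": {"series": "0 0 -0.0005 0;0 0 -0.0005 0;0 0 0 0"}}

```text
time: 10.12
tool_pos: [0.5898, 0.0862, 0.0915]
tcp_rot: [0.334, 3.123, 0.0]
wrist_force: [-4.3, -1.1, 9.9]
width: -0.002
grip_force: 5.3
```

Request:
{"op": "carry_out", "data": {"series": "0 0 -0.0005 0;0 0 -0.0005 0;0 0 0 0"}}

```text
time: 10.5
tool_pos: [0.5898, 0.0862, 0.0913]
tcp_rot: [0.334, 3.123, 0.0]
wrist_force: [-7.6, -0.6, 15.7]
width: 0.0
grip_force: 7.7
```

On the rim after about 5 mm. I'll press to roughly 21 N, then lift off and check.

Request:
{"op": "carry_out", "data": {"series": "0 0 -0.0005 0;0 0 -0.0005 0;0 0 0 0;0 0 0 0"}}

```text
time: 11.0
tool_pos: [0.5898, 0.0862, 0.0913]
tcp_rot: [0.334, 3.123, 0.0]
wrist_force: [-10.6, -0.7, 20.8]
width: -0.004
grip_force: 10.4
```

Request:
{"op": "carry_out", "data": {"series": "0 0 0.002 0;0 0 0.01 0;0 0 0.03 0;0 0 0.05 0;0.0 0.06 0.05 0;0 0.06 0 0;0 0.06 0 0;0 0.06 0 0;0 0.06 0 0;0 0 0 0;0 0 0 0"}}

```text
time: 12.38
tool_pos: [0.5893, 0.3741, 0.2193]
tcp_rot: [-0.333, -3.124, 0.002]
wrist_force: [0.6, -1.0, 0.2]
width: -0.0
grip_force: 0.0
```

```bash
python3 - <<'E' 2>/dev/null
from h import *
for i in C: tilt(i,f"final{i}")
p,d=eyes.read_camera("scene"); cv2.imwrite("pics/f.png",cv2.resize(p,None,fx=1.5,fy=1.5)); s=bot.read_state();print(s["time"],s["tool_pos"],s["wrist_force"])
E
```

```text
final1 top 1178 dz0 mm -9.32 tilt_u -0.044 tilt_v 0.120 sd 61.24 near -5.42 far -4.77
final1 scene 1141 dz0 mm -5.50 tilt_u 0.031 tilt_v -0.035 sd 19.20 near -4.93 far -4.77
final2 top 1208 dz0 mm -1.40 tilt_u 0.011 tilt_v -0.012 sd 35.19 near -0.09 far 0.18
final2 scene 1107 dz0 mm -2.97 tilt_u 0.032 tilt_v 0.023 sd 43.63 near -0.03 far 0.09
final3 top 1262 dz0 mm -2.12 tilt_u 0.018 tilt_v 0.021 sd 42.13 near -0.12 far -0.08
final3 scene 925 dz0 mm -2.16 tilt_u 0.001 tilt_v -0.063 sd 37.12 near -0.1 far -0.06
final4 top 1292 dz0 mm -3.38 tilt_u 0.051 tilt_v 0.050 sd 53.63 near -0.03 far -0.03
final4 scene 874 dz0 mm -2.93 tilt_u -0.055 tilt_v -0.097 sd 43.90 near -0.18 far -0.19
12.825 [0.58981057 0.37351513 0.22002934] [ 0.26032893  0.19377278 -1.04035166]
```

View pics/f.png

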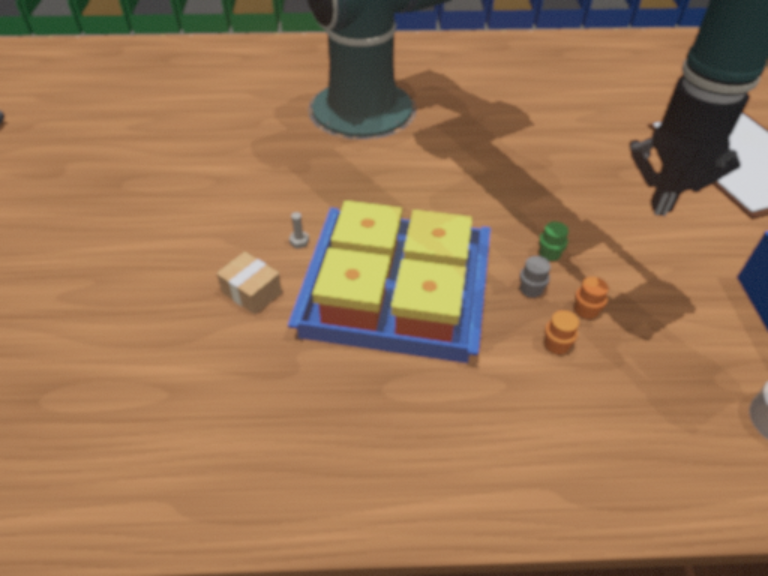

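The cover at (428,287) is about 5 mm lower and level. The other covers, the coupling (535,277), the bolt (298,230) and the carton (250,282) all stand as before.

```bash
python3 -c "
from workcell import bot
print(bot.finish_job())"
```

```text
the job is handed in; nothing more can be done
None
```

The first cover I pressed, at about (0.590, 0.086), was the one that rocked; I pressed its middle to about 21 N, it now sits about 5 mm lower and level to within about 0.7 mm by the cameras, nothing else moved, and the job is handed in.

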